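Lock the filter box's access panel

TASK

Close up the white filter box on the worktop: push its sliding metal access panel fully shut, then set your closed fingertips in the slot of the orange quarter-turn fastener and turn it clockwise a full quarter turn, until the panel is locked. Do it with touch alone: grip and lift nothing, leave the beaker, vial, stopper and cap where they stand, and come away clear when done.

Things in the scene. Friction and masses are not known exactly. Their poses are not given: they have to be found in the camera images.
- filter_box: white case fixed to the worktop, 190 (its x) x 160 (its y) x 86 mm high, open on top but for the metal panel; origin at the centre of its underside, x towards its closed rear wall (away from the robot), y left, z up. A 17 mm wide metal rail runs along each long side (top at 86 mm), 126 mm free between them. Its front wall (-x, blue stripe) ends at 46 mm.
- panel (a joint): how far the metal access panel is open, m: 0 is shut against a firm stop, grows along the box's -x; starts 0.025 to 0.068. Panel 185 x 138 x 8 mm, top 80 mm above the worktop; its front face, 32 mm tall (bent down), lies 101 mm before the fastener's axis, 6 mm past the box's when shut. About 5 N of friction; stays where left. Push on its front face or in the slot.
- cam (a joint): turn of the fastener, rad: 0 unlocked (slot along the box's x, to the two red dots), grows clockwise seen from above; 1.57 (slot along the box's y, to the green dots) locked, at a firm stop; starts 0 to 0.15. 0.08 N m of friction; stays where left. A cam below it catches in front of a post in the box: it turns fully only with the panel shut, and then holds it shut to about 3 mm.
- cam_centre (a point): centre of the fastener's top, on its axis: orange disc 100 mm across, flush with the panel (80 mm above the worktop), moving with it; above the box's origin when shut. Across it runs one slot with a black floor, 90 mm long, 36 mm wide, 16 mm deep, closed at both ends: closed fingertips fit with some play. Frame turns with the disc: x along the slot, y across, z up.
- slot_near (a point): point in the slot's mouth, level with the disc's top, 27 mm from the axis towards the slot's end on the robot's side (the fastener's -x): room for closed fingertips, and far enough from the axis that sweeping them round it turns the disc.
- the_beaker_1: small clear glass beaker, 56 mm across, 58 mm high, loose beside the box; to be left alone; origin at the centre of its underside
- the_vial_1: small brown vial with a white cap, 22 mm across, 44 mm high, loose beside the box; to be left alone; origin at the centre of its underside
- the_stopper_1: blue rubber stopper, 26 mm across, 22 mm high, loose beside the box; to be left alone; origin at the centre of its underside
- the_cap_small: loose blue screw cap, 36 mm across, 14 mm high, lying flat, loose beside the box; to be left alone; origin at the centre of its underside

How it is judged:
On the way, in this order (a step that is already met when the one before it is completed fails the run):
1. the panel is pushed fully shut while the fastener is still unlocked (value of joint panel below 0.004 m and value of joint cam below 0.6 rad), for 0.1 s.
2. the fastener is turned to its locked position with the panel shut (value of joint panel below 0.004 m and value of joint cam above 1.4 rad), for 0.2 s.
At the end, for the whole second after the job is handed in: The panel is shut to within 4 mm, the fastener is turned to at least 1.40 rad of its 1.57 rad quarter turn, both are at rest, and beaker, vial, stopper and cap stand within 20 mm of where they were (all of step 2 and velocity of joint cam between -0.05 and 0.05 rad/s and linear speed of panel below 0.01 m/s and distance of each of the_beaker_1, the_vial_1, the_stopper_1, the_cap_small from where it was at the start of the episode below 0.02 m); the robot touches nothing.
It fails at once if the beaker, vial, stopper or cap is lifted, carried or pushed away by more than 30 mm (distance of any of the_beaker_1, the_vial_1, the_stopper_1, the_cap_small from where it was at the start of the episode above 0.03 m).
It fails at once if the fingers grip or press the beaker, vial, stopper or cap with over 3 N (contact force between the fingers and the_beaker_1 above 3 N or contact force between the fingers and the_vial_1 above 3 N or contact force between the fingers and the_stopper_1 above 3 N or contact force between the fingers and the_cap_small above 3 N).
It fails at once if the beaker, vial or stopper is tipped over (angle between any of the_beaker_1, the_vial_1, the_stopper_1's own z axis and vertical above 0.5 rad).
It also fails if it takes over 58 s, if anything falls off the work surface, if the arm or the gripper's body presses on something with over 40 N, if the wrist force passes 120 N, or if a joint passes its speed limit or range.

ROBOT

A 6-joint arm with a two-finger parallel gripper is mounted at the origin on a cart in front of the work surface, level with it; the furniture and walls round the work are solid. World frame = base frame: x ahead of the robot, y to its left, z up, the work surface at z = 0. Lengths are in m, angles in rad, forces in N, time in s.
With the tool pointing down it reaches from about 0.35 to 0.725 m from the base axis. Payload 4.3 kg.
Tool frame: the origin (TCP) lies midway between the tips of the shut fingers; the grasp point (between the pads) lies 19 mm behind it (grip_point_offset is the distance from the TCP to the grasp point, in m); z points along the fingers, y is the line along which they close (so a half turn about z gives the same grasp; the last joint's range is limited). The gripper opens to 85 mm and grips with 20 to 120 N. Pads are 22 mm wide; open, the fingers measure 114 mm over their backs; the gripper's body (76 mm by 85 mm) begins 54 mm behind the grasp point. The pads swing forward as they close: fully open they stand 13 mm farther back than shut.
Start: joints at [1.095, 0.377, 0.081, 1.274, 0, 1.46], TCP at [0.206, 0.537, 0.231] pointing down, gripper open.
Joint ranges: [-2.72, 2.72], [-0.84, 1.66], [-1.02, 1.22], [-1.77, 2.12], [-1.37, 1.28], [-3.14, 3.14]. Speed limits (rad/s): [2.57, 2.57, 3.14, 3.14, 3.14, 3.14].

INTERFACE

Orientations are given as a unit quaternion [w, x, y, z].
In Python, from rig import * gives the robot as it stands.
- The arm moves only by the shell command python3 -m creep 'ROWS' [FORCE]. ROWS is JSON, a list that holds one entry, the list of rows, each a list of 5 numbers: the shift along the world's x, y, z in mm, then the turn about the world's z in rad, then the finger opening in mm, from 0 to 85.4. In form: [[[dx, dy, dz, spin, claw], ...]]. A call has 1 to 10 rows; each row shifts and turns the commanded pose from where the row before left it; what a row does not reach is not made up. A row lasts 1/12 s, in which the tool goes at most 41.7 mm and 7.16 degrees, less where a joint would pass 70% of its speed; a pose out of reach is approached as far as the arm can. A call is refused whole if a number of a shift passes 41.7 or a number of a turn 0.125, either way. A call with a gripper value outside its range is refused whole. The fingers move at their own pace and stop on an object; FORCE is the grip in N (left out, the last holds). Time passes only in rows, so rows that do not move let the fingers close. It gives the time, the measured TCP pose, the force and the opening at its end, in the units of the state.
- state(): the state, without advancing time (a new reading comes with each control period).
- get_image(name): name is "scene" or "top" or "wrist"; returns the picture (420x560x3 uint8, red, green, blue); there is no depth.
- camera_model(name): a dict with "K" (3x3 intrinsics, pixels), "R" (3x3) and "t" (3): a world point X has camera coordinates R X + t; the wrist camera has in their place "T_tool_cam" (4x4, takes a point from camera to tool coordinates, whose origin is the TCP and whose axes are the flange's). Camera axes: x right, y down, z forward; pixel columns grow to the right and rows downward; lengths in m; the calibration is good to about 2 mm. A picture is of the moment at which its call begins: read the wrist's pose just before it. camera_model takes no time and is no camera call.
- sign_off(): hands the job in, once; it reports no verdict.
The state is a dict: "time_s": time; "joint_positions": joint angles; "qd": joint speeds; "joint_torque": joint torques, N m; "eef_pos": TCP position; "ee_rot": TCP orientation; "contact_force": force on the tool from outside, world axes, zero at the start; "ft_torque": the same for the moment, N m; "finger_gap": finger opening in m.
Only numpy, scipy, OpenCV 4.12 (cv2) and the standard library are available. Lean on these libraries where they do the work, as an engineer would, in place of code of your own. Each camera call takes 0.05 s, during which the arm holds its last target. There are 200 camera calls.

## Working session

There is one attempt and no reset: what is moved stays moved. The work goes in short steps, Python scripts to look and compute and a shell command to move; the robot and the scene stay as the last step left them, time stands still between calls to the robot, and variables do not carry over. Pictures are saved under pics/ and viewed, on a budget of 10 in all, crops included, one or two more only if the job needs it, and the job is handed in when it is done.

```bash
mkdir -p pics; python3 - <<'E'
from rig import *
import cv2,numpy as np
s=state();print(s)
for n in("top","scene"):
    im=get_image(n);cv2.imwrite(f"pics/{n}0.png",im[:,:,::-1]);m=camera_model(n);print(n,m)
E
```

```text
{'time_s': 0.0, 'joint_positions': array([ 1.09469716e+00,  3.78033971e-01,  7.96400050e-02,  1.27439746e+00,
       -1.78120165e-06,  1.46047925e+00]), 'qd': array([-4.18919251e-04, -1.74231339e-04, -1.40954849e-03,  1.34397296e-03,
        1.36093781e-06, -8.77351804e-06]), 'joint_torque': array([-1.95850283e-03, -4.63611352e+01,  2.69871730e+01,  2.09545379e-02,
       -3.93698538e-04, -3.23273717e-06]), 'eef_pos': array([0.20537117, 0.53637964, 0.23038294]), 'ee_rot': array([-2.87464537e-04,  1.81873068e-01,  9.83321510e-01, -9.55234627e-04]), 'contact_force': array([ 0.72276357, -0.23532219, -0.88077609]), 'ft_torque': array([-0.00633864, -0.0158947 , -0.06142821]), 'finger_gap': 0.08514449290622485}
top {'K': array([[475.14846903,   0.        , 281.08068852],
       [  0.        , 475.14846903, 211.79528259],
       [  0.        ,   0.        ,   1.        ]]), 'R': array([[-0.01767895, -0.9997946 , -0.00990979],
       [-0.98792611,  0.0189931 , -0.15375718],
       [ 0.15391381,  0.00707188, -0.98805897]]), 't': array([-0.02190391,  0.66651709,  0.82280474])}
scene {'K': array([[488.13962008,   0.        , 282.81644423],
       [  0.        , 488.13962008, 210.25368914],
       [  0.        ,   0.        ,   1.        ]]), 'R': array([[-0.50230757, -0.86428512, -0.02642593],
       [-0.43647412,  0.27981625, -0.85509836],
       [ 0.7464432 , -0.41798815, -0.51779191]]), 't': array([0.29090705, 0.35863794, 0.37904448])}
```

View pics/top0.png

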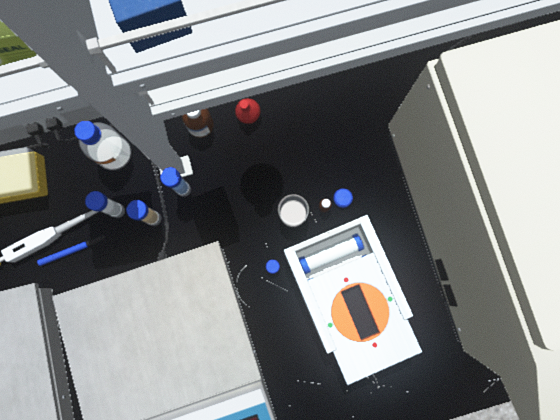

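View pics/scene0.png

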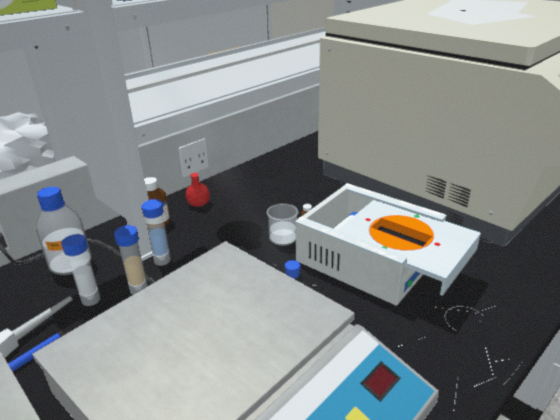

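The top view shows the box's disc at (360,312), red dots at (346,280) and (375,345), green dots at (390,299) and (330,325). The stopper is at (273,267), the beaker at (293,210), the vial at (326,204) and the cap at (343,198). The panel is pulled out towards the robot. The scene view agrees, and shows a balance on the left and a tall instrument on the right.

```bash
cat > h.py <<'E'
from rig import *
import cv2,numpy as np
def ray(n,uv,z):
    m=camera_model(n);R,t,K=m["R"],m["t"],m["K"]
    c=-R.T@t; d=R.T@np.linalg.solve(K,[uv[0],uv[1],1]); return c+d*(z-c[2])/d[2]
def blobs(mask,amin):
    n,l,st,c=cv2.connectedComponentsWithStats(mask.astype(np.uint8)); return [(c[i],st[i,4],l==i) for i in range(1,n) if st[i,4]>=amin]
def fastener(n,im):
    h=cv2.cvtColor(im,cv2.COLOR_RGB2HSV);H,S,V=[h[...,i].astype(int) for i in range(3)]
    o=max(blobs((H>6)&(H<22)&(S>150)&(V>120),50),key=lambda b:b[1])
    cnt=max(cv2.findContours(o[2].astype(np.uint8),0,1)[0],key=cv2.contourArea)
    pts=np.array([ray(n,p[0],.08)[:2] for p in cv2.convexHull(cnt)]).astype(np.float32)
    (cx,cy),r=cv2.minEnclosingCircle(pts); e=cv2.fitEllipse(pts*1000)
    # slot: dark pixels within hull
    hm=np.zeros(o[2].shape,np.uint8);cv2.drawContours(hm,[cv2.convexHull(cnt)],-1,1,-1)
    s=max(blobs((hm>0)&~o[2],50),key=lambda b:b[1]); 
    q=np.array([ray(n,p[0],.08)[:2] for p in cv2.findContours(s[2].astype(np.uint8),0,1)[0][0]]).astype(np.float32)*1000
    print(n,"disc",cx,cy,r,"ell",e,"slotrect",cv2.minAreaRect(q))
    hull=cv2.dilate(hm,np.ones((31,31)))>0
    for nm,mk in(("red",((H<6)|(H>172))&(S>120)&(V>90)),("green",(H>40)&(H<85)&(S>80)&(V>60))):
        for b in blobs(mk&hull&~o[2],4): print(nm,b[0],b[1],ray(n,b[0],.08).round(4))
E
python3 - <<'E'
from h import *
for n in("top","scene"):
    im=cv2.imread(f"pics/{n}0.png")[:,:,::-1].copy();fastener(n,im)
    if n=="top":
        for nm,p,z in(("beaker",(293,210),.03),("vial",(326,204),.044),("cap",(343,198),.014),("stopper",(273,267),.022),("panelFR",(421,351),.08),("panelFL",(347,384),.08),("boxRL",(285,248),.086),("boxRR",(368,216),.086),("boxFR",(411,317),.086),("boxFL",(330,352),.086)): print(nm,ray(n,p,z).round(4))
E
```

```text
Traceback (most recent call last):
  File "h.py", line 10, in fastener
    o=max(blobs((H>6)&(H<22)&(S>150)&(V>120),50),key=lambda b:b[1])
ValueError: max() iterable argument is empty
```

```bash
python3 - <<'E'
from h import *
im=cv2.imread("pics/top0.png")[:,:,::-1].copy()
h=cv2.cvtColor(im,cv2.COLOR_RGB2HSV);print(im[312,340],h[312,340],im[325,330],h[325,330],h[299,390],h[280,346],h[345,375])
E
```

```text
[251 182 118] [ 14 135 251] [102 212 133] [ 68 132 212] [ 67 132 212] [  0 158 239] [179 171 236]
```

```bash
sed -i 's/(S>150)/(S>85)/' h.py; python3 - <<'E'
from h import *
for n in("top","scene"):
    im=cv2.imread(f"pics/{n}0.png")[:,:,::-1].copy();fastener(n,im)
    if n=="top":
        for nm,p,z in(("beaker",(293,210),.03),("vial",(326,204),.044),("cap",(343,198),.014),("stopper",(273,267),.022),("panelFR",(421,351),.08),("panelFL",(347,384),.08),("boxRL",(285,248),.086),("boxRR",(368,216),.086),("boxFR",(411,317),.086),("boxFL",(330,352),.086)): print(nm,ray(n,p,z).round(4))
E
```

```text
top disc 0.4854559004306793 -0.16663888096809387 0.04976543411612511 ell ((485.2943420410156, -166.57867431640625), (98.32048034667969, 98.76713562011719), 23.032339096069336) slotrect ((485.7263488769531, -166.28402709960938), (87.08474731445312, 33.97623825073242), 20.923349380493164)
red [345.5 279.5] 12 [ 0.5403 -0.1443  0.08  ]
red [374.5 344.5] 12 [ 0.43   -0.1893  0.08  ]
green [389.6 298.6] 15 [ 0.5063 -0.219   0.08  ]
green [329.71428571 324.5       ] 14 [ 0.4645 -0.1143  0.08  ]
beaker [ 0.6723 -0.0566  0.03  ]
vial [ 0.6802 -0.1179  0.044 ]
cap [ 0.6964 -0.1536  0.014 ]
stopper [ 0.5665 -0.017   0.022 ]
panelFR [ 0.418  -0.2675  0.08  ]
panelFL [ 0.3663 -0.1401  0.08  ]
boxRL [ 0.5965 -0.0402  0.086 ]
boxRR [ 0.6502 -0.1873  0.086 ]
boxFR [ 0.4751 -0.2525  0.086 ]
boxFL [ 0.4197 -0.1127  0.086 ]
scene disc 0.48527851700782776 -0.16214804351329803 0.04992647469043732 ell ((485.0413818359375, -162.13682556152344), (98.7223129272461, 98.9926986694336), 89.50162506103516) slotrect ((477.7118225097656, -154.61947631835938), (77.4364013671875, 11.95399284362793), 21.04707145690918)
red [367.71428571 219.42857143] 7 [ 0.5403 -0.1408  0.08  ]
red [436.90909091 243.81818182] 11 [ 0.4304 -0.1849  0.08  ]
green [416.08333333 215.25      ] 12 [ 0.5077 -0.2158  0.08  ]
green [384.42857143 247.28571429] 7 [ 0.4654 -0.1127  0.08  ]
```

Disc axis is about (0.485, -0.165), yaw about 22°, and the panel is open about 52 mm. The panel front face is where it should be, 101 mm before the axis. Next I swing over at height with the fingers closing, tool y along the slot.

```bash
python3 -m creep '[[[25,-35,0,-0.041,0],[25,-35,0,-0.041,0],[25,-35,0,-0.041,0],[25,-35,0,-0.041,0],[25,-35,0,-0.041,0],[25,-35,0,-0.041,0],[25,-35,0,-0.041,0],[25,-35,0,-0.041,0],[25,-35,0,-0.041,0],[25,-35,0,-0.041,0]]]' 20
python3 -m creep '[[[0,-36,0,-0.041,0],[0,-36,0,-0.041,0],[0,-36,0,-0.041,0],[0,-36,0,-0.041,0],[0,-36,0,-0.041,0],[0,-36,0,-0.041,0],[0,-36,0,-0.041,0],[0,-36,0,-0.041,0],[0,-36,0,-0.041,0],[0,-36,0,-0.041,0]]]'
python3 -m creep '[[[0,0,-20,0,0],[0,0,-20,0,0],[0,0,-20,0,0],[0,0,0,0,0],[0,0,0,0,0]]]'
python3 - <<'E'
from h import *
s=state();print(s["joint_positions"],s["contact_force"])
im=get_image("wrist");cv2.imwrite("pics/w1.png",im[:,:,::-1]);print(camera_model("wrist"))
E
```

```text
time_s: 0.93
eef_pos: [0.4483, 0.196, 0.2311]
ee_rot: [-0.0, 0.379, 0.925, -0.0]
contact_force: [1.3, 0.7, -0.5]
finger_gap: -0.0003
time_s: 1.77
eef_pos: [0.4472, -0.1637, 0.231]
ee_rot: [-0.0, 0.56, 0.829, 0.0]
contact_force: [1.0, -0.4, -0.2]
finger_gap: 0.0001
time_s: 2.18
eef_pos: [0.4465, -0.1614, 0.1704]
ee_rot: [-0.002, 0.559, 0.829, -0.0]
contact_force: [-0.5, -0.4, -0.3]
finger_gap: -0.0001
[-4.80690066e-01  2.08695518e-01 -3.11675620e-01  1.05407352e+00
  6.17574465e-05  7.05244183e-01] [-0.47117029 -0.40107328 -0.27584263]
{'K': array([[314.91708155,   0.        , 280.08758244],
       [  0.        , 314.91708155, 208.74456958],
       [  0.        ,   0.        ,   1.        ]]), 'T_tool_cam': array([[-1.90081719e-04, -9.44904789e-01, -3.27345237e-01,
         8.37634573e-02],
       [ 9.99999971e-01, -1.32181512e-04, -1.99125456e-04,
         7.93463919e-04],
       [ 1.44885608e-04, -3.27345266e-01,  9.44904787e-01,
        -1.42211116e-01],
       [ 0.00000000e+00,  0.00000000e+00,  0.00000000e+00,
         1.00000000e+00]])}
```

View pics/w1.png

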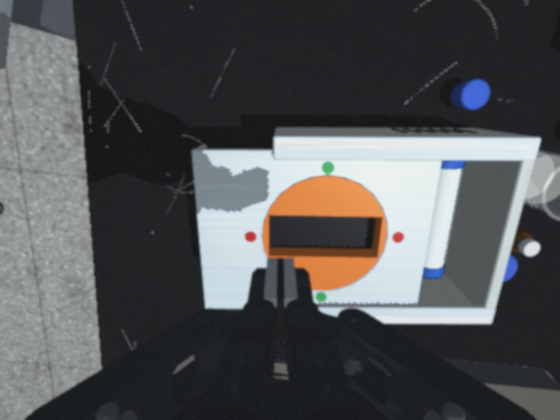

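Wrist view: disc centre about (325,233), slot (270–380, 217–257), tips at (280,262) a little below the slot. I'll measure it with the wrist camera.

```bash
cat >> h.py <<'E'
from scipy.spatial.transform import Rotation as Ro
def wray(p,q,uv,z):
    m=camera_model("wrist");T=m["T_tool_cam"];R=Ro.from_quat([q[1],q[2],q[3],q[0]]).as_matrix()
    c=p+R@T[:3,3];d=R@T[:3,:3]@np.linalg.solve(m["K"],[uv[0],uv[1],1]);return c+d*(z-c[2])/d[2]
def wlook(im,p,q):
    h=cv2.cvtColor(im,cv2.COLOR_RGB2HSV);H,S,V=[h[...,i].astype(int) for i in range(3)]
    out={}
    for nm,mk in(("red",((H<5)|(H>172))&(S>130)&(V>110)),("green",(H>40)&(H<85)&(S>80)&(V>60))):
        bs=sorted(blobs(mk,15),key=lambda b:-b[1])[:4]
        for b in bs: print(nm,b[0].round(1),b[1],wray(p,q,b[0],.08).round(4))
E
python3 - <<'E'
from h import *
s=state();p,q=s["eef_pos"],s["ee_rot"]
im=cv2.imread("pics/w1.png")[:,:,::-1].copy();wlook(im,p,q)
R=Ro.from_quat([q[1],q[2],q[3],q[0]]).as_matrix();print(p,"tool y deg",np.degrees(np.arctan2(R[1,1],R[0,1])))
for uv in((270,217),(380,217),(380,257),(265,257)):print(uv,wray(p,q,uv,.08))
E
```

```text
red [397.8 236.9] 62 [ 0.5446 -0.1455  0.08  ]
red [250.1 236.4] 58 [ 0.4335 -0.1901  0.08  ]
green [327.7 167.4] 100 [ 0.468 -0.115  0.08 ]
green [320.7 296.6] 66 [ 0.5102 -0.2206  0.08  ]
[ 0.44756799 -0.16183061  0.17155747] tool y deg 22.06780040073763
(270, 217) [ 0.4423335  -0.16835955  0.08      ]
(380, 217) [ 0.52313259 -0.13559706  0.08      ]
(380, 257) [ 0.53983542 -0.167046    0.08      ]
(265, 257) [ 0.451451   -0.20289486  0.08      ]
```

```bash
python3 -m creep '[[[20,-3,0,0,0],[20,-2,0,0,0],[0,0,-25,0,0],[0,0,-25,0,0],[0,0,-24,0,0],[0,0,0,0,0],[0,0,0,0,0]]]'
python3 - <<'E'
from h import *
s=state();p,q=s["eef_pos"],s["ee_rot"];print(p)
im=get_image("wrist");cv2.imwrite("pics/w2.png",im[:,:,::-1]);wlook(im,p,q)
E
```

```text
time_s: 2.82
eef_pos: [0.4876, -0.1666, 0.0977]
ee_rot: [-0.001, 0.559, 0.829, -0.0]
contact_force: [0.0, -1.1, 0.3]
finger_gap: 0.0002
[ 0.48757906 -0.16662677  0.09774832]
red [383.3 256.5] 138 [ 0.5426 -0.1446  0.08  ]
green [278.8 156.5] 240 [ 0.4664 -0.1143  0.08  ]
```

View pics/w2.png

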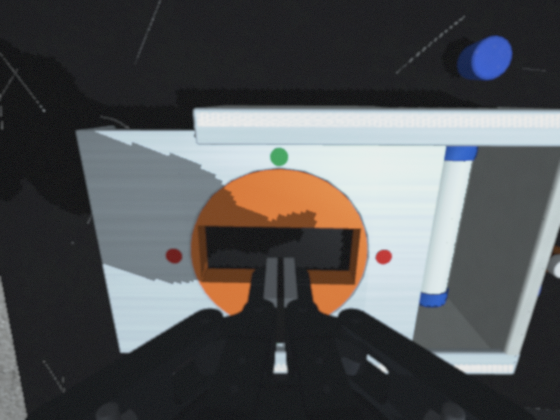

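The tips (280,258) are centred over the slot. Descending into it, then sliding towards the far end.

```bash
python3 -m creep '[[[0,0,-10,0,0],[0,0,-8,0,0],[0,0,-6,0,0],[0,0,-6,0,0],[0,0,0,0,0]]]'
python3 -m creep '[[[9.3,3.7,0,0,0],[9.3,3.7,0,0,0],[9.3,3.7,0,0,0],[4.6,1.9,0,0,0],[4.6,1.9,0,0,0],[4.6,1.9,0,0,0]]]'
```

```text
time_s: 3.28
eef_pos: [0.4869, -0.1666, 0.066]
ee_rot: [-0.001, 0.559, 0.829, -0.0]
contact_force: [-0.5, 0.2, 0.3]
finger_gap: 0.0001
time_s: 3.78
eef_pos: [0.5294, -0.1508, 0.0676]
ee_rot: [-0.0, 0.559, 0.829, -0.001]
contact_force: [-3.9, -3.4, 4.0]
finger_gap: 0.0001
```

```bash
python3 -m creep '[[[6.5,2.6,0,0,0],[6.5,2.6,0,0,0],[6.5,2.6,0,0,0],[4.6,1.9,0,0,0]]]'
python3 -m creep '[[[3.7,1.5,0,0,0],[3.7,1.5,0,0,0],[2.8,1.1,0,0,0]]]'
python3 -m creep '[[[2.8,1.1,0,0,0],[2.8,1.1,0,0,0]]]'
```

```text
time_s: 4.12
eef_pos: [0.5537, -0.1411, 0.0676]
ee_rot: [-0.0, 0.559, 0.829, -0.001]
contact_force: [-3.5, -2.6, 3.6]
finger_gap: -0.0
time_s: 4.37
eef_pos: [0.5638, -0.137, 0.0675]
ee_rot: [0.0, 0.559, 0.829, -0.001]
contact_force: [-3.8, -3.3, 3.3]
finger_gap: 0.0
time_s: 4.53
eef_pos: [0.5672, -0.1355, 0.0673]
ee_rot: [-0.001, 0.559, 0.829, -0.003]
contact_force: [-14.3, -7.1, 11.0]
finger_gap: 0.0006
```

```bash
python3 -m creep '[[[1.9,0.7,0,0,0],[0.9,0.4,0,0,0],[0,0,0,0,0]]]'
python3 - <<'E'
from h import *
for n in("top",):
    im=get_image(n);cv2.imwrite(f"pics/{n}1.png",im[:,:,::-1])
s=state();p,q=s["eef_pos"],s["ee_rot"];print(p,s["contact_force"])
im=get_image("wrist");cv2.imwrite("pics/w3.png",im[:,:,::-1]);wlook(im,p,q)
E
```

```text
time_s: 4.78
eef_pos: [0.5671, -0.1353, 0.0673]
ee_rot: [-0.003, 0.559, 0.829, -0.005]
contact_force: [-16.2, -7.7, 11.0]
finger_gap: -0.0001
[ 0.56709737 -0.13528173  0.06733535] [-16.753383    -8.13776127  11.74761503]
green [203.1 167.4] 367 [ 0.5168 -0.094   0.08  ]
```

View pics/w3.png

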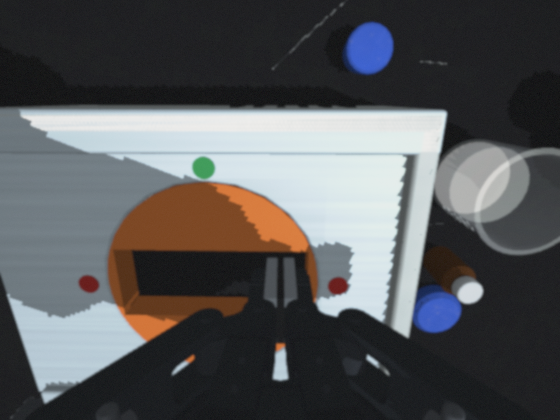

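The panel is against the rear wall; it moved 54 mm and the push force climbed at the stop. Now I slide back along the slot to the near side.

```bash
python3 -m creep '[[[-9,-3.6,0,0,0],[-9,-3.6,0,0,0],[-9,-3.6,0,0,0],[-9,-3.6,0,0,0],[-9,-3.6,0,0,0],[-9,-3.6,0,0,0],[0,0,0,0,0],[0,0,0,0,0]]]'
python3 - <<'E'
from h import *
s=state();p,q=s["eef_pos"],s["ee_rot"];print(p,s["contact_force"])
d=(p[:2]-[.538,-.1465])*1000;print("along,left",d@[.927,.375],d@[-.375,.927])
im=get_image("wrist");cv2.imwrite("pics/w4.png",im[:,:,::-1]);wlook(im,p,q)
E
```

```text
time_s: 5.55
eef_pos: [0.5178, -0.1549, 0.0674]
ee_rot: [-0.0, 0.559, 0.829, 0.0]
contact_force: [-0.5, 0.2, 0.1]
finger_gap: -0.0003
[ 0.51780772 -0.15489339  0.06739705] [-0.50004949  0.2230656   0.10380457]
along,left -21.865763782528923 -0.20857023332837152
red [449.2 285.6] 211 [ 0.5931 -0.1243  0.08  ]
red [198.  285.5] 80 [ 0.4822 -0.169   0.08  ]
green [330.8 168.1] 370 [ 0.5168 -0.094   0.08  ]
```

View pics/w4.png

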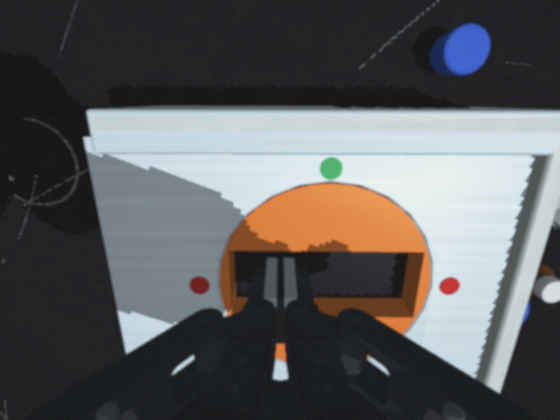

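Panel still shut: the green dot hasn't moved, and the red dots' midpoint is (0.5377,-0.1467). Working out the arc steps.

```bash
python3 - <<'E'
import numpy as np
a0=np.radians(202);P=np.array([.5377,-.1467])*1e3;r=25
prev=np.array([517.8,-154.9])
for k in range(1,14):
    a=a0-k*np.pi/26;p=P+r*np.array([np.cos(a),np.sin(a)]);d=(p-prev).round(1);prev=prev+d;print(k,d,prev)
E
```

```text
1 [-4.2  1.7] [ 513.6 -153.2]
2 [-0.6  3. ] [ 513.  -150.2]
3 [-0.3  3. ] [ 512.7 -147.2]
4 [0.1 3. ] [ 512.8 -144.2]
5 [0.5 3. ] [ 513.3 -141.2]
6 [0.8 2.9] [ 514.1 -138.3]
7 [1.2 2.7] [ 515.3 -135.6]
8 [1.5 2.7] [ 516.8 -132.9]
9 [1.8 2.4] [ 518.6 -130.5]
10 [2.1 2.2] [ 520.7 -128.3]
11 [2.4 1.9] [ 523.1 -126.4]
12 [2.5 1.6] [ 525.6 -124.8]
13 [2.7 1.3] [ 528.3 -123.5]
```

```bash
python3 -m creep '[[[-4.2,1.7,0,-0.12,0],[-0.6,3,0,-0.12,0],[-0.3,3,0,-0.12,0],[0.1,3,0,-0.12,0],[0.5,3,0,-0.12,0],[0.8,2.9,0,-0.12,0]]]'
python3 - <<'E'
from h import *
s=state();print(s["eef_pos"],s["contact_force"],s["ft_torque"],s["joint_positions"])
E
```

```text
time_s: 6.1
eef_pos: [0.5146, -0.1391, 0.0674]
ee_rot: [0.001, 0.817, 0.577, -0.001]
contact_force: [-1.7, -2.9, 0.3]
finger_gap: -0.0001
[ 0.51462857 -0.13913678  0.06742876] [-1.71113447 -2.86937748  0.33142392] [-0.70067762  0.43021561  0.03698726] [-0.38135119  0.40204886 -0.32804644  0.84022411 -0.00292792  1.53055392]
```

```bash
python3 -m creep '[[[1.2,2.7,0,-0.12,0],[1.5,2.7,0,-0.12,0],[1.8,2.4,0,-0.12,0],[2.1,2.2,0,-0.12,0],[2.4,1.9,0,-0.12,0],[2.5,1.6,0,-0.12,0],[2.7,1.3,0,-0.12,0],[0,0,0,0,0]]]'
python3 -m creep '[[[1.9,0.7,0,0,0],[1.9,0.7,0,0,0],[0,0,0,0,0]]]'
python3 - <<'E'
from h import *
s=state();p,q=s["eef_pos"],s["ee_rot"];print(p,s["contact_force"])
im=get_image("wrist");cv2.imwrite("pics/w5.png",im[:,:,::-1]);wlook(im,p,q)
E
```

```text
time_s: 6.77
eef_pos: [0.5291, -0.1246, 0.0674]
ee_rot: [0.002, 0.981, 0.195, -0.001]
contact_force: [-2.8, -4.9, 0.3]
finger_gap: -0.0004
time_s: 7.02
eef_pos: [0.5326, -0.1246, 0.0675]
ee_rot: [0.003, 0.98, 0.197, -0.001]
contact_force: [-3.1, -8.8, 0.2]
finger_gap: -0.0002
[ 0.53255392 -0.12462004  0.06747922] [-3.12972645 -8.75092916  0.21217889]
red [334.  173.6] 326 [ 0.5931 -0.1244  0.08  ]
green [441.6 295.9] 243 [ 0.5589 -0.199   0.08  ]
green [207.5 293.5] 235 [ 0.5169 -0.0941  0.08  ]
```

View pics/w5.png

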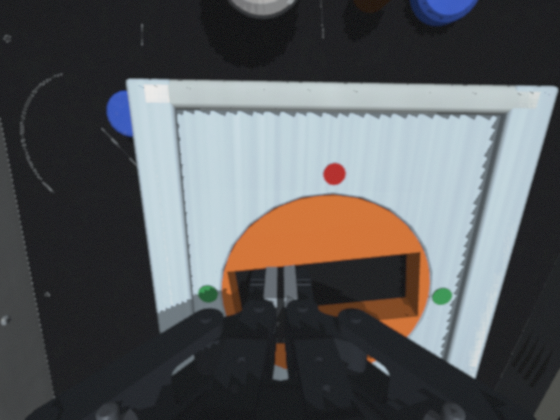

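The slot is still about 0.1 rad short, and the tips feel a radial load (about 7 N). I ease inward 3 mm and push along +u.

```bash
python3 -m creep '[[[1.1,-2.8,0,0,0],[1.9,0.7,0,0,0],[1.9,0.7,0,0,0],[1.9,0.7,0,0,0],[0,0,0,0,0]]]'
python3 - <<'E'
from h import *
s=state();p,q=s["eef_pos"],s["ee_rot"];print(p,s["contact_force"])
d=(p[:2]-[.5377,-.1467])*1000;print("along,left",d@[.927,.375],d@[-.375,.927])
E
```

```text
time_s: 7.48
eef_pos: [0.5363, -0.1255, 0.0671]
ee_rot: [0.003, 0.98, 0.197, -0.004]
contact_force: [-10.7, -11.2, 5.2]
finger_gap: -0.0001
[ 0.53632314 -0.12547058  0.06711277] [-10.69235387 -11.18661755   5.21584894]
along,left 6.684683977750837 20.195993702455393
```

```bash
python3 -m creep '[[[1.9,0,0,0,0],[1.9,0.3,0,0,0],[0,0,0,0,0]]]'
python3 - <<'E'
from h import *
s=state();p,q=s["eef_pos"],s["ee_rot"];print(p,s["contact_force"])
d=(p[:2]-[.5377,-.1467])*1000;print("along,left",d@[.927,.375],d@[-.375,.927])
im=get_image("wrist");cv2.imwrite("pics/w6.png",im[:,:,::-1]);wlook(im,p,q)
# far slot edge: black/orange boundary beyond fingers
h=cv2.cvtColor(im,cv2.COLOR_RGB2HSV).astype(int)
E
```

```text
time_s: 7.73
eef_pos: [0.5364, -0.1255, 0.067]
ee_rot: [0.003, 0.981, 0.196, -0.008]
contact_force: [-19.7, -11.6, 13.4]
finger_gap: -0.0001
[ 0.53643768 -0.12549493  0.06698878] [-19.71827154 -11.60869094  13.41267652]
along,left 6.781733448337622 20.13046981313098
red [328.  182.1] 321 [ 0.5931 -0.1244  0.08  ]
green [203.2 300.4] 240 [ 0.5167 -0.0942  0.08  ]
green [436.2 302.3] 235 [ 0.5589 -0.1989  0.08  ]
```

View pics/w6.png

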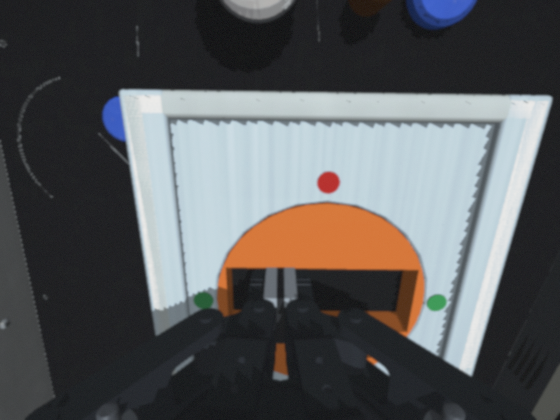

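Locked: the slot's edge (228,268)→(418,270) is parallel to the line of green dots, and the force shows the firm stop. Now I back off within the play and lift away.

```bash
python3 -m creep '[[[-3.2,-1.3,0,0,0],[-3.2,-1.3,0,0,0],[-1,-0.4,0,0,0],[0,0,0,0,0]]]'
python3 -m creep '[[[0,0,6,0,0],[0,0,10,0,0],[0,0,20,0,0],[0,0,25,0,0],[0,0,25,0,0],[0,0,25,0,0],[-10,0,20,0,0],[-20,0,0,0,0],[-20,0,0,0,0],[0,0,0,0,0]]]'
python3 -m creep '[[[-20,0,0,0,0],[0,0,0,0,0],[0,0,0,0,0],[0,0,0,0,0]]]'
python3 - <<'E'
from h import *
s=state();p,q=s["eef_pos"],s["ee_rot"];print(p,s["contact_force"],abs(s["qd"]).max())
im=get_image("top");cv2.imwrite("pics/top2.png",im[:,:,::-1])
im=get_image("wrist");cv2.imwrite("pics/w7.png",im[:,:,::-1]);wlook(im,p,q)
a=cv2.imread("pics/top2.png");cv2.imwrite("pics/fin.png",np.hstack([cv2.resize(a,(400,300)),cv2.resize(im[:,:,::-1],(400,300))]))
E
```

```text
time_s: 8.12
eef_pos: [0.536, -0.1251, 0.0673]
ee_rot: [-0.0, 0.98, 0.197, 0.0]
contact_force: [-1.6, -0.8, 0.3]
finger_gap: 0.0002
time_s: 8.95
eef_pos: [0.4836, -0.1247, 0.1999]
ee_rot: [-0.0, 0.98, 0.197, 0.0]
contact_force: [-0.3, 0.2, 0.2]
finger_gap: 0.0001
time_s: 9.28
eef_pos: [0.4671, -0.1254, 0.199]
ee_rot: [0.0, 0.98, 0.197, 0.001]
contact_force: [-0.2, -0.2, 0.0]
finger_gap: -0.0003
[ 0.46707217 -0.12544825  0.19897362] [-0.166345   -0.21931473  0.03109232] 0.010656437591916083
red [342.3  55.7] 87 [ 0.5931 -0.1244  0.08  ]
red [331.5 205.7] 51 [ 0.4827 -0.1686  0.08  ]
green [405.9 137.5] 90 [ 0.5589 -0.1991  0.08  ]
green [267.  135.4] 88 [ 0.5169 -0.0941  0.08  ]
```

View pics/fin.png

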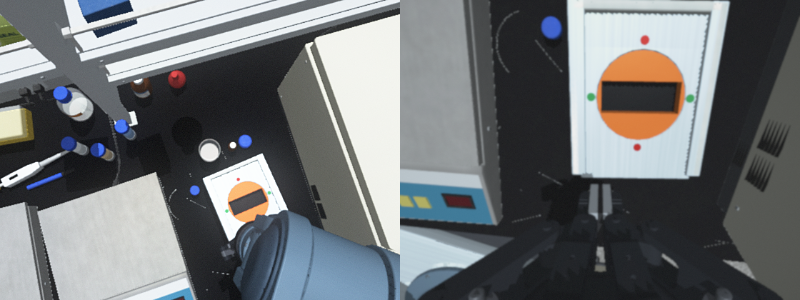

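The final view shows the slot in line with the green dots and the panel shut. The beaker, vial, stopper and cap look where they were, and the arm is clear.

```bash
python3 -c "
from rig import *
print(sign_off())"
```

```text
the job is handed in; nothing more can be done
None
```

The filter box is closed and locked, and I handed the job in at about 9.4 s. With closed fingertips in the slot I pushed the panel about 54 mm to its stop, slid back to the near side, and swept the fastener clockwise to its stop. Then I eased off and lifted clear.

- **Panel:** in the last wrist picture the dots on the panel were within 1 mm of where they stood when it first hit the stop.
- **Fastener:** after the quarter-turn sweep it was still about 0.1 rad short, with a sideways load on the tips. I eased inward and pushed again. The slot then lined up with the green dots, and the push force rose to about 20 N along x at the stop. I judged the turn by eye and force, not by a measured angle.
- **Loose items:** the beaker, vial, stopper and cap looked unmoved in the top view. I compared them by eye only and did not remeasure them.
- **Robot:** it stood clear at z = 0.20 m, with a force reading of about 0.3 N.
- **Disagreement between cameras:** the top, scene and wrist views placed the disc up to about 5 mm apart. That was within the slot's play, and the tips went in without catching.

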